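Fit the sieve plate and hold the nut mill's lid at half twist

ROBOT

A 6-joint arm with a two-finger parallel gripper is mounted at the origin on the work surface. World frame = base frame: x ahead of the robot, y to its left, z up, the work surface at z = 0. Lengths are in mm, angles in rad, forces in N, time in s.
With the tool pointing down it reaches from about 350 to 975 mm from the base axis. Payload 7.1 kg.
Tool frame: the origin (TCP) lies at the very end of the fingers, on their centre line; the grasp point (between the pads) lies tcp_to_grasp behind it (tcp_to_grasp is the distance from the TCP to the grasp point, in mm); z points along the fingers, x is the direction in which the jaws open and shut, and the axes are right-handed (so a half turn about z gives the same grasp; the last joint's range is limited). The gripper opens to 88 mm and grips with 3 to 60 N. Pads are 20 mm wide; open, the fingers measure 115 mm over their backs; the gripper's body (75 mm by 178 mm) begins 61 mm behind the grasp point.
Start: joints at [1.258, 0.423, 1.63, -0, 1.089, -0.019], TCP at [180.963, 598.212, 222.675] pointing down, gripper open.
Joint ranges: [-3, 3], [-0.9, 2.11], [0.09, 2.58], [-1.31, 4.45], [0.11, 2.69], [-2.54, 2.54]. Speed limits (rad/s): [2.39, 2.39, 3.01, 3.14, 3.14, 3.14].

INTERFACE

Orientations are given as a rotation vector (axis times angle).
In Python, from workcell import get_obs, get_image, close_job, recognise, mark_of, tcp_to_grasp gives the robot as it stands. The module is installed in compiled form; this text tells all that it offers.
- The arm moves only by the tool move_arm, never from a script. Its argument "motion" is a list of rows, each a list of 7 numbers: the shift along the world's x, y, z in mm, then the turn, a rotation vector about the world's x, y, z in rad, then the finger opening in mm, from 0 to 87.8. A call has 1 to 5 rows; each row is the pose to reach, as a shift and turn from the pose commanded when the call began; what a row does not reach only later rows make up. A row lasts 1/12 s, in which the tool goes at most 41.7 mm and 7.16 degrees, less where a joint would pass 70% of its speed; a pose out of reach is approached as far as the arm can. A call with a gripper value outside its range is refused whole. The fingers move at their own pace and stop on an object; the grip force is fixed at half the most. Time passes only in rows, so rows that repeat a pose let the fingers close. It gives the time, the measured TCP pose, the force and the opening at its end, in the units of the state.
- get_obs(): the state, without advancing time (a new reading comes with each control period).
- get_image(name): name is "side" or "top" or "wrist"; returns a dict with "color" (420x560x3 uint8, red, green, blue), "mtx" (3x3 intrinsics, pixels), "camera_from_world" (4x4, takes a point from world to camera coordinates). Camera axes: x right, y up, looking along -z (the intrinsics and any distortion apply to the point x, -y, -z); pixel columns grow to the right and rows downward; lengths in mm; the calibration is good to about 2 mm. A picture is of the moment at which its call begins. There is no depth.
- close_job(): hands the job in, once; it reports no verdict.
Trained networks look in a picture, given as the dict that the camera call returned (one of the last four; its "shot" number tells which), for a name from the list of things; names that differ only in an ending like _2 or _b are one class to them, and where a whole thing is asked for, a point or a joint stands for the part that bears it (a point fixed in the world has none). Each returns a list of dicts, best first, with "p" (0 to 1); they miss things now and then, are a little off and sometimes report something else, mostly with a low value. They report only what shows in the picture. A call takes as long as a camera call. They do not tell look-alikes from the thing itself.
- recognise(picture, label): "bbox" ([centre column, centre row, width, height] in pixels, round what is visible of it).
- mark_of(picture, label): "location" ([row, column] in pixels: a listed point, or the origin of a listed thing).
The state is a dict: "t": time; "qpos": joint angles; "qvel": joint speeds; "joint_torque": joint torques, N m; "ee_pos": TCP position; "orientation": TCP orientation; "ft_force": force on the tool from outside, world axes, zero at the start; "moment": the same for the moment, N m; "width": finger opening in mm.
Only numpy, scipy, OpenCV 4.12 (cv2) and the standard library are available. Lean on these libraries where they do the work, as an engineer would, in place of code of your own. Each camera call takes 0.05 s, during which the arm holds its last target. There are 200 camera calls.

TASK

Get the nut mill on the sweet-shop counter running for a short grind: take the perforated sieve plate out of its wooden stand and slide it fully home into the slot on top of the mill, and let go of it; then put the bayonet lid on the mill's round mouth, lugs down through the two notches until it sits flush, and twist it clockwise (seen from above) about 40 degrees to the half-way bar mark, well short of the lock, which would click in at the double bar at about 80 degrees and must never be reached. The lid is spring-loaded, so do not let go: finish while still gripping the lid and holding it steady at the half-way mark. Leave everything else on the counter where it stands.

Things in the scene. Friction and masses are not known exactly. Their poses are not given: they have to be found in the camera images.
- mill: White nut mill, fixed to the counter, on a black foot 215 x 136 mm. Origin under its middle on the counter, z up. A round drum with the lid's mouth (116 mm across, axis at x = +35 mm) and beside it a block with the sieve slot (52 (x) x 104 (y) mm, centre at x = -50 mm). Both tops are level at z = 110 mm.
- plate_home (a point): Where the plate's origin lies when fully home in the mill's slot (mill x = -50, y = 0, z = 48 mm), axes as the mill's. The slot is 65 mm along y, 8.5 mm along x, open at the block's top (62 mm above this point); its floor is 6 mm below this point.
- lid_seat (a point): Where the lid's origin lies when seated, on the mouth's axis (mill x = +35, y = 0, z = 94 mm), axes as the mill's. Mouth: 64 mm hole in a 5 mm steel plate, top at z = 110; two notches 17 mm wide out to 42 mm from the axis at the mill's +x and -x. Black marks on the rim, twice round: short tick at a notch, one bar 40 degrees clockwise of it (half-way), double bar at 80 degrees (lock).
- collar (a joint): Drive collar inside the mouth, turned by the lid's lugs (about 2 mm play each way, so it lags the lid by about 0.06 rad). Radians clockwise seen from above: 0 at rest with its pockets under the notches, 0.7 half-way, lock click at 1.35 to 1.4, stop at 1.5. A spring turns it back to 0 (0.1 N m at 0, 0.24 N m at 0.7).
- stand: Light wooden block 70 (x) x 110 (y) x 55 mm high, fixed to the counter, with a slot 8.5 (x) x 65 (y) mm, 40 mm deep, that holds the sieve plate upright. Origin under its centre.
- plate: Loose perforated steel plate, 0.2 kg, upright in the stand. Origin mid lower edge; z up, x across its thickness. Blade 6 (x) x 60 (y) mm from z = 0 to 62 (lowest 7 mm only 3 mm thick), then a shoulder 14 x 74 mm from z = 62 to 68, then a grip 12 (x) x 44 (y) mm from z = 68 to 102. In the stand its origin is 15 mm above the counter. Either face may be forward.
- lid: Loose grey lid, 0.16 kg, upright on the counter. Origin at the centre of its underside. Plug 60 mm across (lower edge bevelled) from z = 0 to 16, two lugs on the plug at its +x and -x (12 mm wide, reaching 37 mm from the axis, z = 3 to 9), flange 84 mm across from z = 16 to 22, on top a bar handle 76 (x, in line with the lugs) x 14 (y) mm from z = 21 to 52. It fits either way round (half turn).
- sweet_jar: Bystander, to be left alone: closed amber glass jar with a steel cap, 72 mm across, 115 mm high; origin under its centre.
- tin: Bystander, to be left alone: closed copper-coloured tin, 68 mm across, 85 mm high; origin under its centre.
- wafers: Bystander, to be left alone: stack of three flat wafer packs, 60 x 100 x 36 mm high; origin under its centre.
- tag: Bystander, to be left alone: small upright price-card holder, 25 x 60 x 50 mm high (blank); origin under its centre.
- bread_box: Bystander, to be left alone: clear open box with two loaves, 170 x 240 x 90 mm high; origin under its centre.
- mug: Bystander, to be left alone: white mug with a handle, 76 mm across, 90 mm high; origin under its centre.
- choc_box: Bystander, to be left alone: flat box of chocolates, 90 x 140 x 35 mm high; origin under its centre.
Not all that is in view belongs to the job. Leave any pink look-alike of the lid alone. There is more than one size of the plate; the job needs the larger.

How it is judged (in metres and radians):
On the way, in this order (a step that is already met when the one before it is completed fails the run):
1. the sieve plate is fully home in the mill's slot and released (horizontal distance between plate and plate_home below 0.004 m and z of plate in the frame of plate_home between -0.003 and 0.003 m and angle between plate's own z axis and vertical below 0.06 rad and contact force between the fingers and plate below 0.2 N), for 0.2 s.
2. the lid sits flush in the mouth, not yet twisted (horizontal distance between lid and lid_seat below 0.0045 m and z of lid in the frame of lid_seat between -0.003 and 0.003 m and angle between lid's own z axis and vertical below 0.06 rad and value of joint collar below 0.15 rad), for 0.1 s.
3. the lid is twisted to the half-way mark (horizontal distance between lid and lid_seat below 0.0045 m and z of lid in the frame of lid_seat between -0.003 and 0.003 m and angle between lid's own z axis and vertical below 0.06 rad and value of joint collar between 0.5 and 0.9 rad), for 0.2 s.
At the end, for the whole second after the job is handed in: The plate is home in the slot (within 4 mm sideways, 3 mm in height, upright within 0.06 rad) and not touched by the fingers; the lid is seated (within 4.5 mm of the axis, 3 mm in height, level within 0.06 rad), gripped by the fingers with over 2 N, and the collar stands still at 0.5 to 0.9 rad (all of step 1 and all of step 3 and velocity of joint collar between -0.1 and 0.1 rad/s and contact force between the fingers and lid above 2 N); the arm keeps its last pose, push and grip.
It fails at once if the lid is twisted to the lock click (collar past 1.35 rad) (value of joint collar above 1.35 rad).
It fails at once if a bystander is disturbed (moved over 30 mm) (distance of any of sweet_jar, tin, wafers, tag, bread_box, mug, choc_box from where it was at the start of the episode above 0.03 m).
It also fails if it takes over 72 s, if anything falls off the work surface, if the arm or the gripper's body presses on something with over 40 N, if the wrist force passes 120 N, or if a joint passes its speed limit or range.

## Working session

There is one attempt and no reset: what is moved stays moved. The work goes in short steps, Python scripts to look and compute and a tool call to move; the robot and the scene stay as the last step left them, time stands still between calls to the robot, and variables do not carry over. Pictures are saved under pics/ and viewed, about 8 in all and at most 12, crops included, and the job is handed in when it is done.

Besides the shell and the picture viewer there is one more tool, called after ">>>" as name(argument=value, ...) on one line, values as JSON. move_arm: Moves the arm, as the interface text tells. Its arguments: {"type":"object","properties":{"motion":{"type":"array"}},"required":["motion"]}

```bash
mkdir -p pics
cat > h.py <<'E'
import numpy as np, cv2
from workcell import *
def save(p,name): cv2.imwrite(f'pics/{name}.png',p['color'][:,:,::-1])
def ray(p,u,v):
    K=p['mtx'];T=p['camera_from_world'];R=T[:3,:3];c=-R.T@T[:3,3]
    x=np.linalg.solve(K,[u,v,1.]);d=R.T@np.array([x[0],-x[1],-x[2]]);return c,d
def atz(p,u,v,z):
    c,d=ray(p,u,v);return c+d*(z-c[2])/d[2]
def proj(p,X):
    T=p['camera_from_world'];q=T[:3,:3]@np.asarray(X,float)+T[:3,3];y=p['mtx']@np.array([q[0],-q[1],-q[2]]);return y[:2]/y[2]
E
python3 - <<'E'
from h import *
print(get_obs(),tcp_to_grasp)
ims=[get_image(n) for n in('top','side','wrist')]
for p,n in zip(ims,('top','side','wrist')):
    save(p,n+'0'); print(n,p.keys(),np.round(p['mtx'],1).tolist(),np.round(p['camera_from_world'],2).tolist())
for p in ims[:2]:
  for l in ['mill','plate_home','lid_seat','stand','plate','lid']:
    print(l,[(np.round(d['location']),round(d['p'],2)) for d in mark_of(p,l)][:4])
cv2.imwrite('pics/ts.png',np.hstack([ims[0]['color'][:,:,::-1]]))
E
```

```text
{'t': 0.0, 'qpos': array([ 1.25799414e+00,  4.23848767e-01,  1.63064277e+00,  3.70510175e-06,
        1.08857880e+00, -1.90057386e-02]), 'qvel': array([ 3.43256697e-05, -8.86581789e-04,  9.80355098e-04,  1.90074373e-04,
        2.92071273e-04, -2.02680972e-04]), 'joint_torque': array([ 5.85802809e-04, -5.44633126e+01, -2.73663855e+01,  6.43829280e-02,
        2.27703725e-02, -1.01475475e-04]), 'ee_pos': array([180.80873516, 597.72648001, 221.91529319]), 'orientation': array([ 2.52198398e+00,  1.87185050e+00, -1.89228289e-03]), 'ft_force': array([ 1.01498091, -0.06203543,  0.64263201]), 'moment': array([-0.02826121,  0.02595191,  0.01576541]), 'width': 87.85929947469153} 18.700000000000003
top dict_keys(['color', 'mtx', 'camera_from_world', 'shot']) [[476.9, 0.0, 273.4], [0.0, 476.9, 206.2], [0.0, 0.0, 1.0]] [[0.03, -1.0, 0.0, 36.5], [1.0, 0.03, 0.05, -530.44], [-0.05, -0.0, 1.0, -1457.66], [0.0, 0.0, 0.0, 1.0]]
side dict_keys(['color', 'mtx', 'camera_from_world', 'shot']) [[533.7, 0.0, 278.4], [0.0, 533.7, 202.1], [0.0, 0.0, 1.0]] [[-0.94, -0.33, -0.01, 539.96], [0.24, -0.71, 0.66, -
[... 297 characters left out ...]
ill [(array([185., 296.]), 0.59), (array([200., 293.]), 0.18)]
plate_home [(array([205., 295.]), 0.7), (array([213., 382.]), 0.29)]
lid_seat [(array([170., 300.]), 0.61)]
stand [(array([209., 211.]), 0.73)]
plate [(array([206., 207.]), 0.48), (array([200., 169.]), 0.43)]
lid [(array([253., 397.]), 0.74), (array([212., 384.]), 0.66)]
mill [(array([197., 273.]), 0.94)]
plate_home [(array([192., 292.]), 0.92)]
lid_seat [(array([175., 264.]), 0.56)]
stand [(array([265., 267.]), 0.85), (array([112., 310.]), 0.62)]
plate [(array([259., 263.]), 0.75), (array([295., 247.]), 0.72), (array([149., 317.]), 0.49)]
lid [(array([154., 357.]), 0.86), (array([369., 246.]), 0.74), (array([152., 316.]), 0.59)]
```

View pics/top0.png

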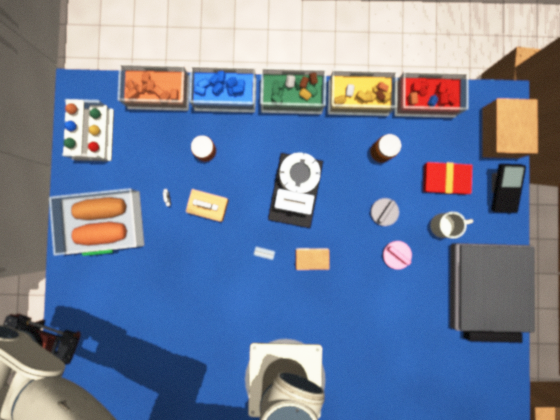

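View pics/side0.png

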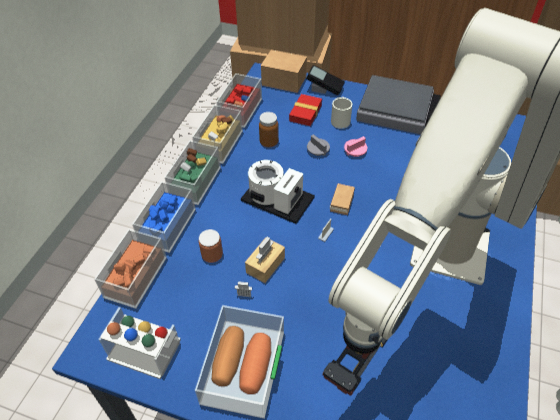

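The top view shows the mill at (295,187), the stand with its plate at (207,204), the grey lid at (385,212) and the pink look-alike at (397,255). The side view agrees.

Run:
```python
from h import *
p=get_image('top'); save(p,'top1')
for n,u,v,z in [('plate grip',207,204.5,117),('stand',208,205,55),('mill block',295,201,110),('mouth',299.5,172.5,110),('lid',385,211,40),('foot',292,189,5)]: print(n,np.round(atz(p,u,v,z),1))
s=get_image('side')
c=s['color'][130:310,200:380]; 
c2=p['color'][130:260,140:420]
a=cv2.resize(c,None,fx=3.2,fy=3.2,interpolation=cv2.INTER_CUBIC)
b=cv2.resize(c2,None,fx=2.8,fy=2.8,interpolation=cv2.INTER_CUBIC)
cv2.imwrite('pics/topcrop.png',b[:,:,::-1])
o=get_obs()
w=get_image('wrist');T=np.linalg.inv(w['camera_from_world'])
from scipy.spatial.transform import Rotation as Ro
R=Ro.from_rotvec(o['orientation']).as_matrix();print(R.round(3)); print('cam in tool',(R.T@(T[:3,3]-o['ee_pos'])).round(1),(R.T@T[:3,:3]).round(3))
```

```text
plate grip [523.7 240.9 117. ]
stand [525.6 246.6  55. ]
mill block [540.8 -11.8 110. ]
mouth [623.8 -22.9 110. ]
lid [ 522.2 -288.3   40. ]
foot [584.9  -6.2   5. ]
[[ 0.29   0.957  0.   ]
 [ 0.957 -0.29   0.   ]
 [ 0.     0.    -1.   ]]
cam in tool [   0.6  -74.7 -162.5] [[ 1.    -0.002 -0.   ]
 [-0.002 -0.961 -0.278]
 [ 0.     0.278 -0.961]]
```

View pics/topcrop.png

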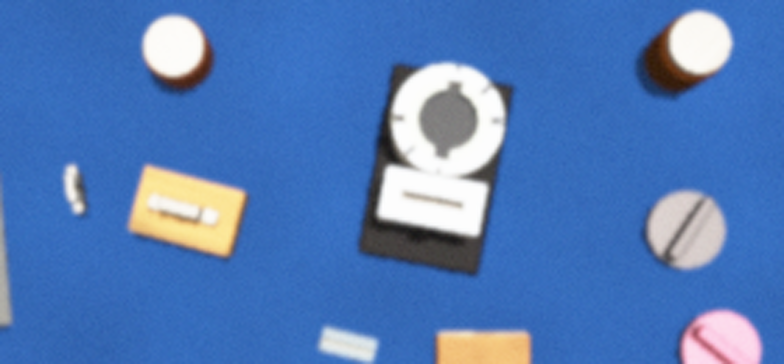

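The top view crop shows the slot, the notches (long axis along mill x), the tick marks, and the stand and plate tilted about -13 degrees. Next I move over the plate for a closer look.

>>> move_arm(motion=[[343,-357,40,0,0,-1.5,87],[343,-357,40,0,0,-1.5,87],[343,-357,40,0,0,-1.5,87],[343,-357,40,0,0,-1.5,87],[343,-357,40,0,0,-1.5,87]])

```text
t: 1.32
ee_pos: [325.7, 447.1, 239.7]
orientation: [-2.979, -0.998, -0.0]
ft_force: [0.4, 0.6, -0.7]
width: 87.1
```

>>> move_arm(motion=[[198,-206,20,0,0,-0.87,87],[198,-206,20,0,0,-0.87,87],[198,-206,20,0,0,-0.87,87],[198,-206,20,0,0,-0.87,87],[198,-206,20,0,0,-0.87,87]])

```text
t: 1.73
ee_pos: [470.0, 296.9, 254.4]
orientation: [-3.141, -0.033, -0.001]
ft_force: [1.0, 1.1, -0.8]
width: 87.1
```

>>> move_arm(motion=[[0,0,0,0,0,-0.24,87],[0,0,0,0,0,-0.24,87],[0,0,0,0,0,-0.24,87]])

```text
t: 1.98
ee_pos: [469.5, 297.8, 254.1]
orientation: [-3.123, 0.343, -0.0]
ft_force: [0.1, -0.1, 0.6]
width: 86.7
```

Run:
```python
from h import *
o=get_obs();print(o['ee_pos'],o['orientation'])
p=get_image('wrist'); save(p,'w1')
for l in('plate','stand'): print(l,[(np.round(d['location'],1),round(d['p'],2)) for d in mark_of(p,l)][:3])
```

```text
[469.51880296 297.76466632 254.09908693] [-3.12259857e+00  3.43421115e-01 -1.96119561e-04]
plate [(array([ 95.8, 327. ]), 0.97), (array([199.5, 329.3]), 0.73)]
stand [(array([204. , 326.4]), 0.92)]
```

View pics/w1.png

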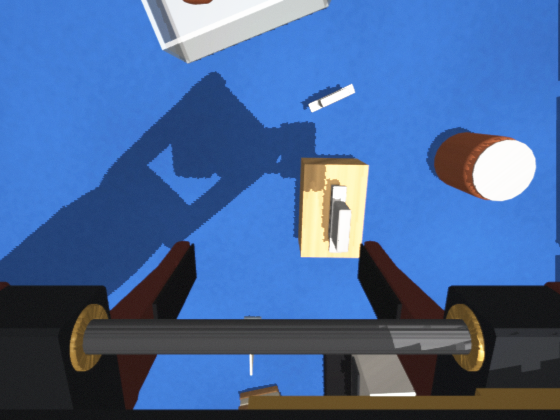

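The view shows the stand at (333,208) with the plate grip at (340,222), the small plate apart at (330,97) and a jar at (500,170). I move directly above the plate and look again.

>>> move_arm(motion=[[54,-45,0,0,0,0,87],[54,-45,0,0,0,0,87],[54,-45,0,0,0,0,87]])

```text
t: 2.38
ee_pos: [525.6, 252.1, 254.2]
orientation: [3.124, -0.331, 0.003]
ft_force: [-0.6, 1.1, -0.3]
width: 86.8
```

Run:
```python
from h import *
o=get_obs();print(o['ee_pos'],o['orientation'])
p=get_image('wrist'); save(p,'w2')
u0,v0=[int(x)for x in proj(p,[524,243,100])];print(u0,v0)
a,b=max(u0-65,0),max(v0-75,0)
c=p['color'][b:b+150,a:a+130];print(a,b)
cv2.imwrite('pics/w2c.png',cv2.resize(c,None,fx=4,fy=4,interpolation=cv2.INTER_CUBIC)[:,:,::-1])
```

```text
[525.6092451  252.12533417 254.1954366 ] [ 3.12388483 -0.33095692  0.00337346]
274 201
209 126
```

View pics/w2c.png

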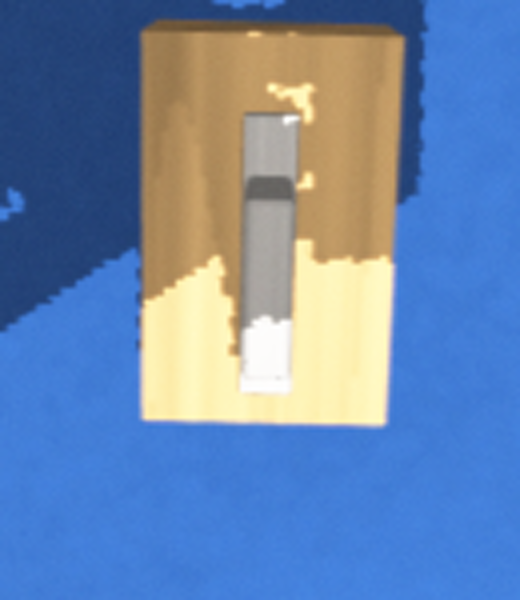

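The crop shows the plate grip top at crop rows 200–378, columns 243–292, and the stand's top face at columns 140–400, rows 35–422.

```bash
cat > m.py <<'E'
from h import *
def quad(p,pts,z,a,b,f):
    P=np.array([atz(p,a+(x+.5)/f-.5,b+(y+.5)/f-.5,z) for x,y in pts]); return P
E
python3 - <<'E'
from m import *
p=get_image('wrist')
a,b,f=209,126,4
for n,pts,z in[('grip',[(247,200),(292,200),(290.5,378),(243,378)],117),('shoulder',[(245,115),(299,115),(290,393),(240,393)],83),('stand',[(140,35),(405,38),(386,425),(142,418)],55)]:
    P=quad(p,pts,z,a,b,f);c=P.mean(0);d=(P[0]+P[1]-P[2]-P[3])/2
    print(n,c.round(1),'len',np.hypot(*d[:2]).round(1),'wid',np.linalg.norm(P[0]-P[1]).round(1),np.linalg.norm(P[2]-P[3]).round(1),'yaw',np.degrees(np.arctan2(-d[0],d[1])).round(1))
o=get_obs();print(o['ee_pos'],o['orientation'],np.degrees(2*np.arctan2(o['orientation'][1],o['orientation'][0])))
E
```

```text
grip [524.5 251.8 117. ] len 42.8 wid 10.3 11.3 yaw -13.0
shoulder [524.4 251.6  83. ] len 73.4 wid 13.5 13.3 yaw -13.5
stand [524.2 251.1  55. ] len 109.1 wid 70.6 70.7 yaw -13.3
[522.79847567 253.66233513 253.77130186] [ 3.12396202e+00 -3.32225316e-01 -8.36236955e-04] -12.140884246123496
```

>>> move_arm(motion=[[1.5,-2,-40,0,0,-0.02,60],[1.5,-2,-80,0,0,-0.02,60],[1.5,-2,-120,0,0,-0.02,60],[1.5,-2,-150,0,0,-0.02,60],[1.5,-2,-166,0,0,-0.02,60]])

```text
t: 2.9
ee_pos: [520.8, 251.8, 84.2]
orientation: [3.118, -0.36, -0.008]
ft_force: [-0.7, -0.4, 0.5]
width: 61.0
```

>>> move_arm(motion=[[0,0,0,0,0,0,60],[0,0,0,0,0,0,60],[0,0,0,0,0,0,60]])

```text
t: 3.15
ee_pos: [524.6, 252.7, 89.3]
orientation: [-3.12, 0.363, -0.002]
ft_force: [-0.0, -0.5, -0.1]
width: 60.0
```

>>> move_arm(motion=[[0,0,-1,0,0,0,30],[0,0,-1,0,0,0,15],[0,0,-1,0,0,0,5],[0,0,-1,0,0,0,5],[0,0,-1,0,0,0,5]])

```text
t: 3.57
ee_pos: [524.6, 251.7, 87.5]
orientation: [-3.12, 0.365, -0.001]
ft_force: [0.1, -0.6, -0.3]
width: 30.1
```

>>> move_arm(motion=[[0,0,0,0,0,0,5],[0,0,0,0,0,0,5],[0,0,0,0,0,0,5],[0,0,0,0,0,0,5]])

```text
t: 3.9
ee_pos: [524.4, 251.6, 87.0]
orientation: [3.12, -0.365, 0.0]
ft_force: [-0.5, 0.1, 1.0]
width: 11.6
```

>>> move_arm(motion=[[0,0,40,0,0,0,5],[0,0,80,0,0,0,5],[0,0,120,0,0,0,5],[0,0,163,0,0,0,5],[8,-38,163,0,0,0,5]])

```text
t: 4.32
ee_pos: [535.8, 219.2, 258.2]
orientation: [-3.113, 0.357, -0.017]
ft_force: [3.2, 0.1, -0.9]
width: 11.5
```

>>> move_arm(motion=[[50,-280,0,0,0,0,5],[50,-280,0,0,0,0,5],[50,-280,0,0,0,0,5],[50,-280,0,0,0,0,5],[50,-280,0,0,0,0,5]])

```text
t: 4.73
ee_pos: [568.5, 6.7, 249.7]
orientation: [3.12, -0.365, -0.001]
ft_force: [0.1, 0.2, -2.3]
width: 11.6
```

>>> move_arm(motion=[[9,-80,0,0,0,0,5],[9,-80,0,0,0,0,5],[9,-80,0,0,0,0,5],[9,-80,0,0,0,0,5],[9,-80,0,0,0,0,5]])

```text
t: 5.15
ee_pos: [577.4, -71.2, 249.4]
orientation: [-3.12, 0.367, 0.002]
ft_force: [-0.3, -0.3, -1.8]
width: 12.0
```

Run:
```python
from h import *
o=get_obs();print(o['ee_pos'],o['orientation'],o['width'])
p=get_image('wrist'); save(p,'w3')
for l in('plate_home','lid_seat','mill'): print(l,[(np.round(d['location'],1),round(d['p'],2)) for d in mark_of(p,l)][:3])
u0,v0=[int(x)for x in proj(p,[580,-12,110])];print(u0,v0)
a,b=max(u0-140,0),max(v0-110,0)
c=p['color'][b:b+210,a:a+280];print(a,b,p['shot'])
np.savez('w3.npz',mtx=p['mtx'],camera_from_world=p['camera_from_world'],color=p['color'])
cv2.imwrite('pics/w3c.png',cv2.resize(c,None,fx=2.8,fy=2.8,interpolation=cv2.INTER_CUBIC)[:,:,::-1])
```

```text
[577.40838043 -71.20616072 249.41015008] [-3.11962956e+00  3.66578879e-01  2.23591811e-03] 11.987234681765921
plate_home [(array([136.6, 230.4]), 0.86), (array([210.8, 123.9]), 0.47)]
lid_seat [(array([132.3, 314.5]), 0.88)]
mill [(array([129.2, 277.5]), 0.86)]
262 133
122 23 10
```

View pics/w3c.png

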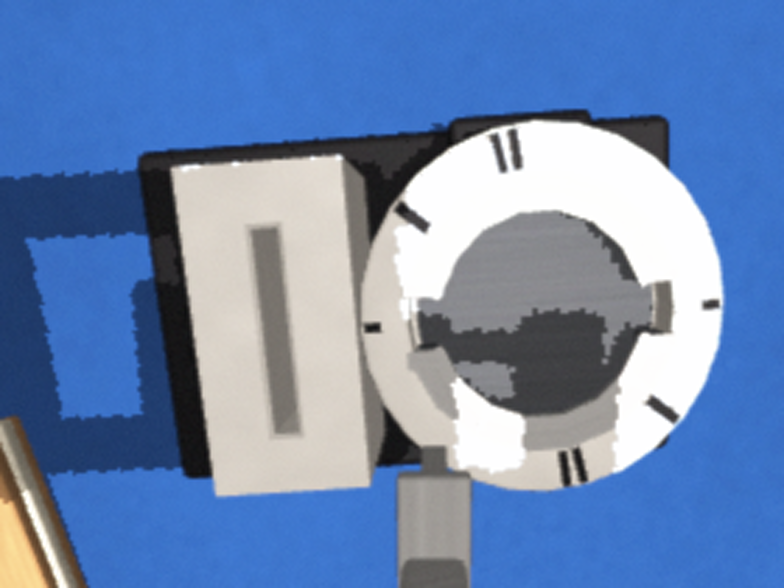

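The view shows the block top with the slot at crop (247..300, 227..436), the drum rim centred at about (541,305), and the notch ticks at (372,327) and (711,304).

Run:
```python
from m import *
p=dict(np.load('w3.npz'));a,b,f=122,23,2.8
for n,pts in[('block',[(172,167),(341,156),(371,485),(216,495)]),('slot',[(247,228),(278,226),(300,434),(271,437)])]:
    P=quad(p,pts,110,a,b,f);c=P.mean(0);d=(P[0]+P[1]-P[2]-P[3])/2
    print(n,c.round(1),'len',np.hypot(*d[:2]).round(1),'wid',np.linalg.norm(P[0]-P[1]).round(1),np.linalg.norm(P[2]-P[3]).round(1),'yaw',np.degrees(np.arctan2(-d[0],d[1])).round(1))
T=quad(p,[(372,327),(711,304)],110,a,b,f);d=T[1]-T[0];print('ticks',T.mean(0).round(1),np.linalg.norm(d).round(1),np.degrees(np.arctan2(d[1],d[0])).round(1))
E=quad(p,[(361,305),(722,305),(541,120),(541,490)],110,a,b,f);print('rim',E[:2].mean(0).round(1),E[2:].mean(0).round(1),np.linalg.norm(E[0]-E[1]).round(1),np.linalg.norm(E[2]-E[3]).round(1))
# white rim circle fit via drum threshold
s=c=None
for l,u in ((-50,0),(35,0)):
    pass
```

```text
block [541.3 -10.8 110. ] len 103.5 wid 51.8 52.3 yaw -9.5
slot [540.8 -10.9 110. ] len 65.8 wid 9.7 9.7 yaw -9.6
ticks [625.  -24.7 110. ] 107.9 -9.5
rim [625.8 -21.5 110. ] [625.  -24.5 110. ] 114.5 115.0
```

>>> move_arm(motion=[[-36.4,60.3,0,0,0,0.068,5],[-36.4,60.3,0,0,0,0.068,5],[-36.4,60.3,-30,0,0,0.068,5],[-36.4,60.3,-60,0,0,0.068,5],[-36.4,60.3,-60,0,0,0.068,5]])

```text
t: 5.77
ee_pos: [537.9, -9.4, 185.8]
orientation: [3.131, -0.255, -0.013]
ft_force: [-1.6, 0.3, -3.2]
width: 11.7
```

>>> move_arm(motion=[[0,0,0,0,0,0,5],[0,0,0,0,0,0,5],[0,0,0,0,0,0,5],[0,0,0,0,0,0,5]])

```text
t: 6.1
ee_pos: [542.7, -11.3, 191.6]
orientation: [-3.131, 0.259, -0.004]
ft_force: [-0.1, -0.3, -2.7]
width: 11.9
```

Run:
```python
from h import *
o=get_obs();print(o['ee_pos'],o['orientation'],np.degrees(2*np.arctan2(o['orientation'][1],o['orientation'][0])))
p=get_image('wrist')
c=p['color'][90:300,130:410]
cv2.imwrite('pics/w4.png',cv2.resize(c,None,fx=2.8,fy=2.8,interpolation=cv2.INTER_CUBIC)[:,:,::-1])
```

```text
[542.72052115 -11.29228047 191.5839557 ] [-3.13078285  0.25916332 -0.00427922] 350.53579445107437
```

View pics/w4.png

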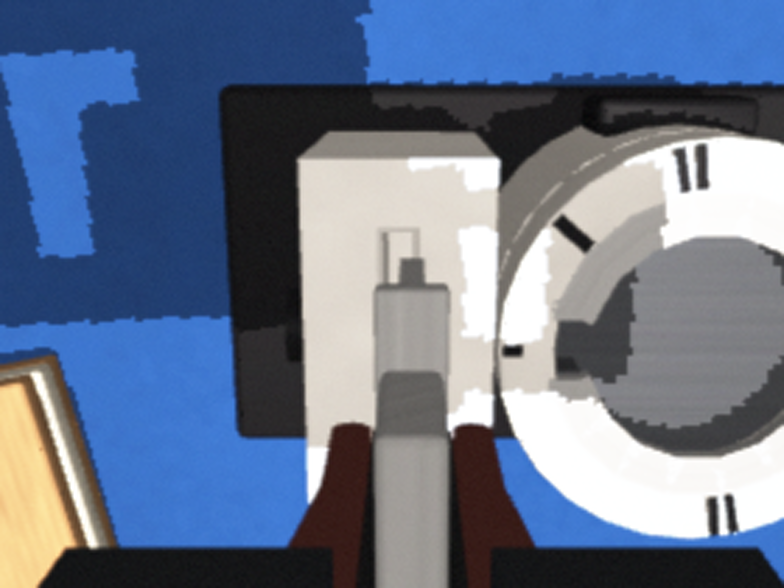

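The view shows the blade tip at crop (412,258), about 3 mm to the right of the slot's centre line (column 399). I work out the exact offset.

Run:
```python
from m import *
p=get_image('wrist');a,b,f=130,90,2.8
o=get_obs();print(o['ee_pos'],o['orientation'])
y=np.radians(-9.5);ex=np.array([np.cos(y),np.sin(y)]);ey=np.array([-ex[1],ex[0]])
A=quad(p,[(412,258)],o['ee_pos'][2]-72,a,b,f)[0];B=quad(p,[(398.5,229)],110,a,b,f)[0]
C=quad(p,[(399,158)],110,a,b,f)[0]; G=quad(p,[(411,400)],o['ee_pos'][2]+30,a,b,f)[0]
A2=A[:2]-30*ey;B2=B[:2]-32.5*ey;C2=C[:2]-52*ey
print('plate',A2,'slot',B2,C2)
for d in (B2-A2,C2-A2): print('need along tool x,y',d@ex,d@ey)
print('grip top x offset vs slot',(G[:2]-B2)@ex)
```

```text
[542.27622399 -11.34237146 191.12542373] [-3.13079792e+00  2.59345246e-01 -2.99155101e-03]
plate [544.15701263 -13.69223407] slot [541.20122653  -9.73069935] [541.20792199 -10.65585947]
need along tool x,y -3.569091087537835 3.4193592332140477
need along tool x,y -3.409791987901422 2.5079921906426508
grip top x offset vs slot 3.171501860464817
```

>>> move_arm(motion=[[-2.9,2.7,0,0,0,0,5],[-2.9,2.7,0,0,0,0,5],[-2.9,2.7,-8,0,0,0,5],[-2.9,2.7,-14,0,0,0,5],[-2.9,2.7,-14,0,0,0,5]])

```text
t: 6.62
ee_pos: [538.5, -8.5, 174.7]
orientation: [3.131, -0.259, -0.001]
ft_force: [1.6, -0.4, -2.8]
width: 11.8
```

>>> move_arm(motion=[[0,0,0,0,0,0,5],[0,0,0,0,0,0,5]])

```text
t: 6.78
ee_pos: [538.5, -8.5, 175.7]
orientation: [3.131, -0.259, -0.001]
ft_force: [-0.5, -0.0, -2.4]
width: 11.8
```

>>> move_arm(motion=[[0,0,-8,0,0,0,5],[0,0,-16,0,0,0,5],[0,0,-16,0,0,0,5]])

```text
t: 7.03
ee_pos: [538.5, -8.5, 158.5]
orientation: [3.131, -0.259, -0.001]
ft_force: [2.0, -0.9, -3.2]
width: 11.8
```

>>> move_arm(motion=[[0,0,-8,0,0,0,5],[0,0,-16,0,0,0,5],[0,0,-24,0,0,0,5],[0,0,-24,0,0,0,5]])

```text
t: 7.37
ee_pos: [538.5, -8.5, 134.4]
orientation: [3.131, -0.259, -0.001]
ft_force: [1.7, -0.2, -4.6]
width: 12.1
```

>>> move_arm(motion=[[0,0,-5,0,0,0,5],[0,0,-10,0,0,0,5],[0,0,-14,0,0,0,5],[0,0,-16,0,0,0,5],[0,0,-16,0,0,0,5]])

```text
t: 7.78
ee_pos: [538.6, -8.5, 120.1]
orientation: [3.131, -0.259, -0.001]
ft_force: [1.0, 0.9, 0.6]
width: 11.9
```

>>> move_arm(motion=[[0,0,0,0,0,0,30],[0,0,0,0,0,0,30],[0,0,0,0,0,0,30],[0,0,0,0,0,0,30],[0,0,0,0,0,0,30]])

```text
t: 8.2
ee_pos: [538.6, -8.5, 120.0]
orientation: [3.131, -0.259, -0.0]
ft_force: [0.1, -0.5, -0.4]
width: 29.4
```

>>> move_arm(motion=[[0,0,10,0,0,0,40],[0,0,30,0,0,0,40],[0,0,70,0,0,0,60],[0,0,110,0,0,0,80],[0,-20,140,0,0,0,87]])

```text
t: 8.62
ee_pos: [539.2, -26.8, 263.7]
orientation: [-3.13, 0.256, -0.004]
ft_force: [2.2, -0.3, -0.0]
width: 56.7
```

Run:
```python
from h import *
o=get_obs();print(o['t'],o['ee_pos'],o['orientation'],o['width'],o['ft_force'])
p=get_image('wrist');s=get_image('side')
u,v=[int(x) for x in proj(s,[580,-10,110])]
A=cv2.resize(p['color'][100:300,110:410],(600,400))
B=cv2.resize(s['color'][v-50:v+50,u-75:u+75],(600,400),interpolation=cv2.INTER_CUBIC)
cv2.imwrite('pics/w5.png',cv2.resize(np.vstack([A,B]),(450,600))[:,:,::-1])
```

```text
8.6167 [539.19589639 -26.76297584 263.66614517] [-3.1302273   0.25560404 -0.00370755] 56.67619029538752 [ 2.16651321 -0.32746682 -0.04158251]
```

View pics/w5.png

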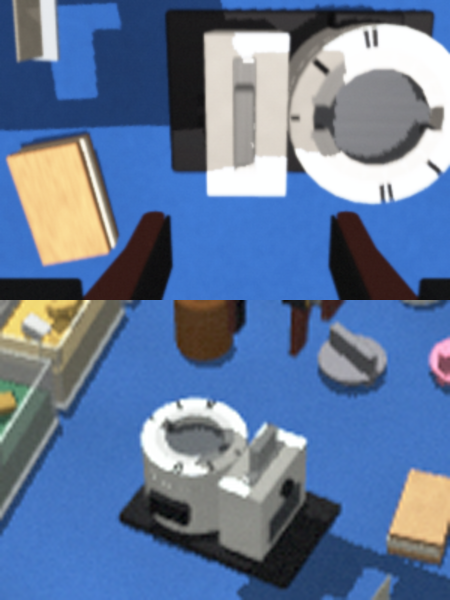

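The plate sits flush in the slot and the fingers are clear of it. Next is the lid.

>>> move_arm(motion=[[-17,-261,0,0,0,1.12,87],[-17,-261,0,0,0,1.12,87],[-17,-261,0,0,0,1.12,87],[-17,-261,0,0,0,1.12,87],[-17,-261,0,0,0,1.12,87]])

```text
t: 9.13
ee_pos: [525.7, -220.9, 259.7]
orientation: [-3.073, -0.649, 0.001]
ft_force: [-0.0, -0.4, -0.5]
width: 86.7
```

>>> move_arm(motion=[[-3,-55,-10,0,0,0.5,87],[-3,-55,-10,0,0,0.5,87],[-3,-55,-10,0,0,0.5,87],[-3,-55,-10,0,0,0.5,87],[-3,-55,-10,0,0,0.5,87]])

```text
t: 9.55
ee_pos: [522.8, -274.9, 249.2]
orientation: [-2.818, -1.385, 0.001]
ft_force: [-0.4, 0.5, 0.6]
width: 86.7
```

Run:
```python
from h import *
o=get_obs();print(o['ee_pos'],o['orientation'],np.degrees(2*np.arctan2(o['orientation'][1],o['orientation'][0])))
p=get_image('wrist')
np.savez('w6.npz',mtx=p['mtx'],camera_from_world=p['camera_from_world'],color=p['color'])
print([(np.round(d['location'],1),round(d['p'],2)) for d in mark_of(p,'lid')])
u,v=[int(x) for x in proj(p,[522,-288,40])];u=max(u,90);v=max(v,75);print(u-90,v-75)
cv2.imwrite('pics/w6.png',cv2.resize(p['color'][v-75:v+75,u-90:u+90],None,fx=4,fy=4,interpolation=cv2.INTER_CUBIC)[:,:,::-1])
```

```text
[ 522.83071445 -274.86999104  249.18809295] [-2.81837258e+00 -1.38473530e+00  1.42176102e-03] -307.6679720824642
[(array([117.8, 172.2]), 0.91), (array([178.3, 261.5]), 0.77)]
176 111
```

View pics/w6.png

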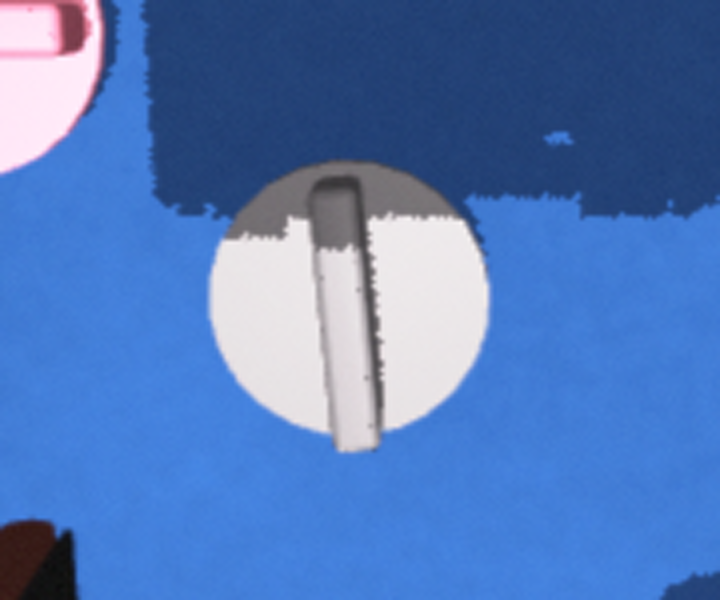

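The grey lid's flange spans crop columns 210–489 and rows 160–435. Its handle runs from about (337,188) to (357,450).

Run:
```python
from m import *
p=dict(np.load('w6.npz'));a,b,f=176,111,4
E=quad(p,[(210,298),(489,298),(349,160),(349,435)],22,a,b,f);print('flange',E[:2].mean(0),E[2:].mean(0),np.linalg.norm(E[0]-E[1]),np.linalg.norm(E[2]-E[3]))
H=quad(p,[(337,190),(357,449)],52,a,b,f);d=H[0]-H[1];print('handle',H.mean(0),np.linalg.norm(d),np.degrees(np.arctan2(d[1],d[0])))
W=quad(p,[(313,250),(362,250),(333,430),(378,430)],52,a,b,f);print(np.linalg.norm(W[0]-W[1]),(W[0]+W[1]-W[2]-W[3]),W.mean(0));d=W[0]+W[1]-W[2]-W[3];print(np.degrees(np.arctan2(d[1],d[0])))
o=get_obs();print(o['ee_pos'])
```

```text
flange [ 521.07224777 -292.78124675   22.        ] [ 521.83058368 -293.5653618    22.        ] 83.64006826141879 84.21374444979224
handle [ 521.93014824 -292.70581039   52.        ] 74.03622937540757 146.06140514291138
13.42196090660855 [-87.46414979  56.15765902   0.        ] [ 526.02720844 -296.14960564   52.        ]
147.29690467916728
[ 523.20926458 -274.37425036  249.5895702 ]
```

>>> move_arm(motion=[[-1.4,-18.4,-40,0,0,0.076,60],[-1.4,-18.4,-80,0,0,0.076,60],[-1.4,-18.4,-120,0,0,0.076,60],[-1.4,-18.4,-160,0,0,0.076,60],[-1.4,-18.4,-195,0,0,0.076,60]])

```text
t: 10.07
ee_pos: [521.6, -292.2, 52.8]
orientation: [-2.769, -1.482, 0.001]
ft_force: [-0.0, -0.5, -0.2]
width: 60.7
```

>>> move_arm(motion=[[0,0,0,0,0,0,60],[0,0,-15,0,0,0,60],[0,0,-27,0,0,0,50],[0,0,-27,0,0,0,50],[0,0,-27,0,0,0,40]])

```text
t: 10.48
ee_pos: [522.5, -293.0, 28.9]
orientation: [2.768, 1.486, 0.0]
ft_force: [-0.4, 0.2, -0.0]
width: 46.4
```

>>> move_arm(motion=[[0,0,-1,0,0,0,25],[0,0,-1,0,0,0,5],[0,0,-1,0,0,0,5],[0,0,-1,0,0,0,5],[0,0,-1,0,0,0,5]])

```text
t: 10.9
ee_pos: [522.3, -293.3, 27.6]
orientation: [2.767, 1.487, 0.0]
ft_force: [1.3, 0.8, 4.7]
width: 13.9
```

>>> move_arm(motion=[[0,0,0,0,0,0,5],[0,0,0,0,0,0,5],[0,0,0,0,0,0,5]])

```text
t: 11.15
ee_pos: [522.3, -293.3, 27.6]
orientation: [2.767, 1.487, 0.0]
ft_force: [-0.8, -0.2, 5.8]
width: 13.9
```

>>> move_arm(motion=[[0,0,40,0,0,0,5],[0,0,80,0,0,0,5],[0,0,120,0,0,0,5],[0,0,150,0,0,0,5],[15,39,150,0,0,0,5]])

```text
t: 11.57
ee_pos: [539.4, -260.4, 183.7]
orientation: [2.762, 1.475, 0.008]
ft_force: [2.0, -0.2, -1.6]
width: 13.9
```

>>> move_arm(motion=[[75,195,0,0,0,0.42,5],[75,195,0,0,0,0.42,5],[75,195,0,0,0,0.42,5],[75,195,0,0,0,0.42,5],[75,195,0,0,0,0.42,5]])

```text
t: 11.98
ee_pos: [611.8, -57.7, 176.6]
orientation: [-2.394, -2.034, 0.001]
ft_force: [0.7, -1.0, -1.6]
width: 13.6
```

>>> move_arm(motion=[[12,33,-20,0,0,0,5],[12,33,-20,0,0,0,5],[12,33,-20,0,0,0,5],[12,33,-20,0,0,0,5],[12,33,-20,0,0,0,5]])

```text
t: 12.4
ee_pos: [623.6, -27.7, 157.1]
orientation: [2.398, 2.03, -0.0]
ft_force: [-0.1, 0.6, -2.0]
width: 13.6
```

Run:
```python
from h import *
o=get_obs();print(o['ee_pos'],o['orientation'],np.degrees(2*np.arctan2(o['orientation'][1],o['orientation'][0])))
p=get_image('wrist')
np.savez('w7.npz',mtx=p['mtx'],camera_from_world=p['camera_from_world'],color=p['color'])
cv2.imwrite('pics/w7.png',cv2.resize(p['color'][100:340,120:420],None,fx=2.5,fy=2.5,interpolation=cv2.INTER_CUBIC)[:,:,::-1])
```

```text
[623.61398443 -27.73476879 157.08562034] [ 2.39768825e+00  2.02988590e+00 -4.23558822e-04] 80.50258792964173
```

View pics/w7.png

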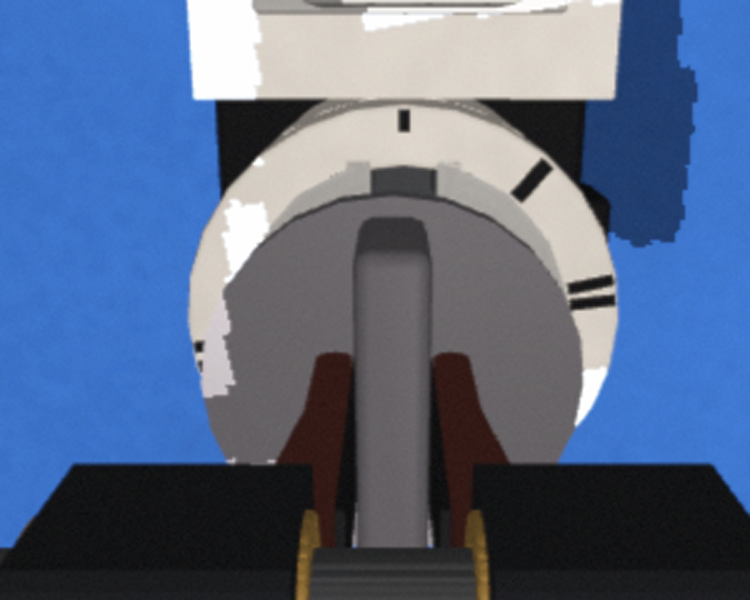

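The view shows the rim centred at column 403, the notch and tick at column 404, and the handle and flange centred at column 392, so the lid needs a small sideways correction.

Run:
```python
from m import *
p=dict(np.load('w7.npz'));a,b,f=120,100,2.5
ee=np.array([623.6,-27.7,157.1]);zf=ee[2]-27.6+22
y=np.radians(80.5);tx=np.array([np.cos(y),np.sin(y)]);ty=np.array([tx[1],-tx[0]])
q=lambda pt,z:(lambda P:(round(float(P@tx),2),round(float(P@ty),2)))(quad(p,[pt],z,a,b,f)[0][:2]-ee[:2])
print('rim L,R',q((189,300),110),q((617,300),110),'top',q((404,103),110),'tick',q((404,120),110),'notch outer',q((404,168),110))
print('flange R',q((582,370),zf),'L',q((203,370),zf),'top',q((392.5,196),zf))
print('handle far end',q((393,250),ee[2]-27.6+52),'edges',q((355,300),zf+30),q((431,300),zf+30))
```

```text
rim L,R (-53.61, -5.44) (60.16, -5.67) top (3.26, -57.08) tick (3.28, -52.9) notch outer (3.35, -40.84)
flange R (41.93, -3.22) L (-40.91, -3.05) top (0.44, -41.73)
handle far end (0.55, -38.17) edges (-6.09, -29.11) (7.22, -29.13)
```

>>> move_arm(motion=[[1.4,2.6,0,0,0,0,5],[1.4,2.6,-8,0,0,0,5],[1.4,2.6,-16,0,0,0,5],[1.4,2.6,-22,0,0,0,5],[1.4,2.6,-22,0,0,0,5]])

```text
t: 12.87
ee_pos: [623.9, -24.4, 133.0]
orientation: [-2.395, -2.029, 0.004]
ft_force: [-0.2, -0.3, -1.4]
width: 13.7
```

>>> move_arm(motion=[[0,0,-3,0,0,0,5],[0,0,-6,0,0,0,5],[0,0,-6,0,0,0,5]])

```text
t: 13.12
ee_pos: [625.0, -24.1, 128.4]
orientation: [-2.396, -2.031, 0.001]
ft_force: [-0.3, 0.0, -2.4]
width: 13.7
```

>>> move_arm(motion=[[0,0,-3,0,0,0,5],[0,0,-5,0,0,0,5],[0,0,-7,0,0,0,5],[0,0,-7.5,0,0,0,5],[0,0,-7.5,0,0,0,5]])

```text
t: 13.53
ee_pos: [625.4, -24.1, 121.6]
orientation: [2.397, 2.031, 0.0]
ft_force: [0.6, 1.0, -2.5]
width: 13.7
```

>>> move_arm(motion=[[0,0,-0.8,0,0,0,5],[0,0,-1.5,0,0,0,5],[0,0,-1.5,0,0,0,5],[0,0,-1.5,0,0,0,5]])

```text
t: 13.87
ee_pos: [625.4, -24.1, 121.6]
orientation: [2.396, 2.031, 0.001]
ft_force: [-5.2, 0.6, 10.4]
width: 13.8
```

Seated at z 121.6 with contact force. Next I twist.

>>> move_arm(motion=[[0,0,0.5,0,0,0,5],[0,0,0.5,0,0,-0.08,5],[0,0,0.5,0,0,-0.16,5],[0,0,0.5,0,0,-0.24,5],[0,0,0.5,0,0,-0.32,5]])

```text
t: 14.28
ee_pos: [625.4, -25.0, 121.6]
orientation: [2.691, 1.619, -0.001]
ft_force: [-4.1, -4.8, 6.3]
width: 14.1
```

>>> move_arm(motion=[[0,0,0,0,0,-0.08,5],[0,0,0,0,0,-0.16,5],[0,0,0,0,0,-0.24,5],[0,0,0,0,0,-0.32,5],[0,0,0,0,0,-0.4,5]])

```text
t: 14.7
ee_pos: [624.8, -25.6, 121.6]
orientation: [2.958, 1.053, -0.003]
ft_force: [-7.4, -7.4, 10.4]
width: 13.9
```

>>> move_arm(motion=[[0,0,0,0,0,-0.04,5],[0,0,0,0,0,-0.04,5],[0,0,0,0,0,-0.04,5],[0,0,0,0,0,-0.04,5],[0,0,0,0,0,-0.04,5]])

```text
t: 15.12
ee_pos: [624.6, -25.6, 121.6]
orientation: [2.977, 0.998, -0.003]
ft_force: [-6.7, -6.9, 9.5]
width: 13.7
```

Run:
```python
from h import *
o=get_obs();print(o['t'],o['ee_pos'],o['orientation'],np.degrees(2*np.arctan2(o['orientation'][1],o['orientation'][0])),o['ft_force'],o['moment'],o['width'])
p=get_image('wrist')
np.savez('w8.npz',mtx=p['mtx'],camera_from_world=p['camera_from_world'],color=p['color'])
cv2.imwrite('pics/w8.png',cv2.resize(p['color'][60:340,100:460],None,fx=2.1,fy=2.1,interpolation=cv2.INTER_CUBIC)[:,:,::-1])
```

```text
15.1167 [624.61723884 -25.63942999 121.55144683] [ 2.97691622e+00  9.98197611e-01 -2.86719969e-03] 37.0739060012891 [-6.71245757 -6.90182924  9.46621111] [-1.0885885   1.06765549  0.30317914] 13.696615801673087
```

View pics/w8.png

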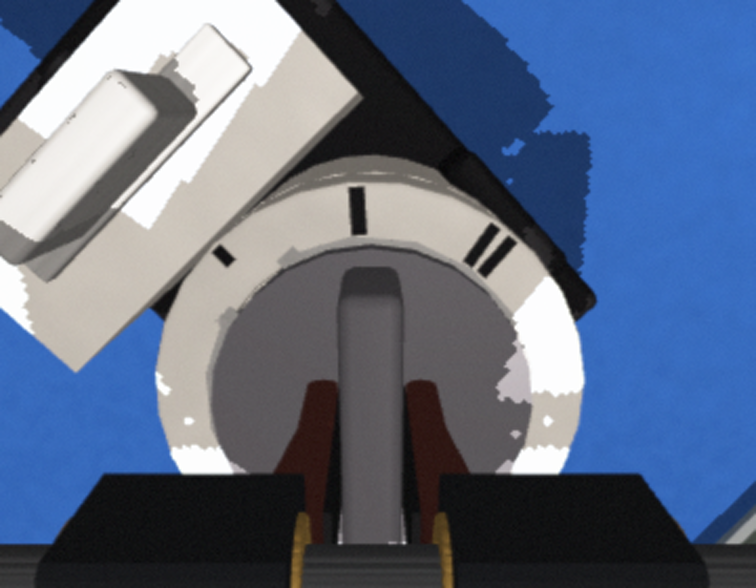

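The handle (column 370) points just past the half-way bar (column 358), the flange is flush and the plate is in its slot. I hold briefly, check that nothing is drifting, then hand in.

>>> move_arm(motion=[[0,0,0,0,0,0,5],[0,0,0,0,0,0,5],[0,0,0,0,0,0,5],[0,0,0,0,0,0,5],[0,0,0,0,0,0,5]])

```text
t: 15.58
ee_pos: [624.6, -25.7, 121.6]
orientation: [2.977, 0.998, -0.003]
ft_force: [-6.7, -7.1, 9.1]
width: 13.7
```

Run:
```python
from h import *
o=get_obs();print(o['ee_pos'],np.degrees(2*np.arctan2(o['orientation'][1],o['orientation'][0])),abs(o['qvel']).max(),o['ft_force'],o['width'])
close_job()
```

```text
[624.63169453 -25.66309861 121.58619112] 37.06869015630777 0.0015930053529250874 [-6.6516815  -7.07980233  9.13407144] 13.698193976133627
the job is handed in; nothing more can be done
```

I finished the task and handed it in at about 15.6 s. The system gives no verdict.

- **Plate:** I moved the large sieve plate from the stand into the mill's slot and released it. It stopped at the expected seated height, and the wrist and side views showed it flush with the fingers clear.
- **Lid:** I seated the grey lid flush through the notches. I then twisted it 43.4° (0.76 rad) clockwise, which should put the collar at about 0.70 rad given its stated lag. I could not read the collar directly.
- **Final check:** In the last picture the handle pointed just past the half-way bar, well short of the double bar. The grip was holding on the handle (13.7 mm opening) and the arm was still.
- **Less clean:** The wrist still read about 10 N sideways and 9 N upward at the end, so the lid is probably pressing lightly against one side of the mouth, within its play. Before lowering the lid, the camera showed the plate and the lid each about 3 mm off their openings. I corrected both, and both went in without noticeable resistance.

No bystander was touched as far as I could see, though I did not measure their positions again at the end.

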